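# Zero the slab roller's gauge, then open the rollers four clicks and hold

### The arm

A 7-joint arm with a two-finger parallel gripper is mounted at the origin on the work surface. World frame = base frame: x ahead of the robot, y to its left, z up, the work surface at z = 0. Lengths are in m, angles in degrees, forces in N, time in s.
With the tool pointing down it reaches from about 0.425 to 0.875 m from the base axis. Payload 4.7 kg.
Tool frame: the origin (TCP) lies between the finger pads; the fingertips stand env.finger_overhang ahead of it and the grasp point (between the pads) lies 5 mm behind it (env.finger_overhang is the distance from the TCP to the fingertips, in m); z points along the fingers, y is the line along which they close (so a half turn about z gives the same grasp; the last joint's range is limited). The gripper opens to 87 mm and grips with 3 to 60 N. Pads are 19 mm wide; open, the fingers measure 117 mm over their backs; the gripper's body (75 mm by 190 mm) begins 51 mm behind the grasp point.
Start: joints at [-65.598, 18.392, -4.016, 83.108, 1.295, 78.541, -3.26], TCP at [0.26, 0.596, 0.237] pointing down, gripper open.
Joint ranges: [-163.93, 163.93], [-17.29, 119.83], [-79.2, 71.16], [3.27, 140.29], [-89.18, 269.18], [5.43, 117.66], [-154.24, 154.24]. Speed limits (degrees/s): [147.25, 147.25, 180, 180, 180, 180, 180].

### API

Orientations are given as [roll, pitch, yaw] about the fixed x, y, z axes, in that order (R = Rz(yaw) Ry(pitch) Rx(roll)).
In Python, from cell import telemetry, eyes, env, models gives the robot as it stands. The module is installed in compiled form; this text tells all that it offers.
- The arm moves only by the tool drive_tool, never from a script. Its arguments are lists of equal length, an entry for each row: "angular": the turn, a rotation vector about the tool's x, y, z in rad, a list of three; "delta_pos": the shift along the tool's x, y, z in cm, a list of three; "gripper": the finger opening in cm, from 0 to 8.7. A call has 1 to 20 rows; each row shifts and turns the commanded pose from where the row before left it, along the tool's axes as they then stand; what a row does not reach is not made up. A row lasts 1/10 s, in which the tool goes at most 50 mm and 8.59 degrees, less where a joint would pass 70% of its speed; a pose out of reach is approached as far as the arm can. A call with a gripper value outside its range is refused whole. The fingers move at their own pace and stop on an object; "squeeze" is the grip in N (left out, the last holds). Time passes only in rows, so rows that do not move let the fingers close. It gives the time, the measured TCP pose, the force, the opening and the grip force at its end, in the units of the state.
- telemetry.get_obs(): the state, without advancing time (a new reading comes with each control period).
- eyes.read_camera(name): name is "scene" or "top" or "wrist"; returns a dict with "pixels" (384x512x3 uint8, red, green, blue), "mtx" (3x3 intrinsics, pixels), "D" ([k1, k2, p1, p2, k3] as OpenCV has them; the pictures are not rectified), "origin" and "orientation" of the camera in the world. Camera axes: x right, y down, z forward; pixel columns grow to the right and rows downward; lengths in m; the calibration is good to about 2 mm. A picture is of the moment at which its call begins. There is no depth.
- env.sign_off(): hands the job in; it is judged then, once.
Trained networks look in a picture, given as the dict that the camera call returned (one of the last four; its "shot" number tells which), for a name from the list of things; names that differ only in an ending like _2 or _b are one class to them, and where a whole thing is asked for, a point or a joint stands for the part that bears it (a point fixed in the world has none). Each returns a list of dicts, best first, with "p" (0 to 1); they miss things now and then, are a little off and sometimes report something else, mostly with a low value. They report only what shows in the picture. A call takes as long as a camera call.
- models.search_frame(picture, target): "centre" ([column, row] in pixels, amid what is visible of it).
- models.cut_out(picture, target): "pixels" (384x512 bool, what is visible of it) and "centre" ([column, row] in pixels, amid what is visible of it).
The state is a dict: "time_s": time; "qpos": joint angles; "joint_velocities": joint speeds; "effort": joint torques, N m; "tool_pos": TCP position; "tool_rot": TCP orientation; "force": force on the tool from outside, world axes, zero at the start; "wrist_torque": the same for the moment, N m; "grip_width": finger opening in m; "grasp_force": force on a finger pad.
Only numpy, scipy, OpenCV 4.12 (cv2) and the standard library are available. Lean on these libraries where they do the work, as an engineer would, in place of code of your own. Each camera call takes 0.05 s, during which the arm holds its last target. There are 200 camera calls.

### The job

Set up the slab roller for the next slab: with the rollers still shut, turn the bezel of its dial gauge until the zero mark is under the needle, then pull the ratchet lever over by its black ball, feeling for the clicks, until it has dropped into its fourth notch, without running on to a fifth. Keep holding the lever there with the gripper, because the spring would throw it back: finish while still holding it, so that I can tighten the lock screws. Leave the gauge as you set it, and everything else on the table and on the feed boards where it lies.

Things in the scene. Friction and masses are not known exactly. Their poses are not given: they have to be found in the camera images.
- machine: the slab roller, fixed: 2 grey cheeks 330 mm apart, tops 185 mm above the table, 2 steel rollers between, feed boards before and behind. Origin on the table under its middle; x from near to far feed board, y along the rollers to the left. Gauge over the left (+y) cheek, lever outside the right one. A small lock screw stands on each cheek, 38 mm beyond the rollers' line, its top 211 mm high.
- lever (a joint): ratchet lever's angle, rad: 0 at its home stop, leaning 0.38 rad to the machine's +x; grows as the ball is pulled over the top towards the machine's -x, to 1.24 at most. Notches at 0.17, 0.34, 0.51, 0.68 (the fourth), 0.85 and so on, crests halfway between. The notches do not hold it: a spring throws it home when let go.
- lever_knob (a point): centre of the lever's black ball, 34 mm across, on a 12 mm rod, some 250 mm above the table. A grey plunger housing (18 x 30 x 14 mm) sits on the rod, its top 25 mm below the ball's centre. The ball can be pinched from above with a finger to either side along the machine's y; it then turns between them as the lever swings.
- lever_pivot (a point): point on the lever's pivot (axis along the machine's y), 130 mm above the table; the ball's centre moves on an upright circle of 125 mm about it. The pull needed at the ball is about 13 to 14 N on leaving a notch, falls steadily over the crest to about 3.5 N, then jumps up again as the plunger drops into the next notch: that is a click, one every 21 mm.
- bezel (a joint): angle of the gauge's bezel and dial, rad, positive anticlockwise seen from above; 0 when the zero mark lies exactly under the needle's resting place (lever at home). Turns with light friction (0.04 N m) and stays where it is left. At the start the mark is 0.5 to 1.25 rad anticlockwise of the needle.
- bezel_grip (a point): centre of the gauge's bezel, a knurled round black ring 62 mm across and 14 mm high, axis upright, face up, 239 mm above the table; the point is on the axis at mid height. Grip it across the rim from above. Under it is an aluminium case 55 mm across and 17 mm high, and 30 mm lower the cheek and the gauge's bracket.
- zero_mark (a point): the dial's zero mark: the one broad black mark (3 x 6 mm) on the white dial, 23 mm from the axis; it turns with the bezel. Nine thinner long marks follow clockwise every 36 degrees, one for each click, with short marks halfway between.
- needle_tip (a point): tip of the gauge's black needle, 23.5 mm from the axis, 4 mm below the bezel's rim. It does not turn with the bezel; it moves clockwise 36 degrees (one long mark) for each click of the lever. Its short broad tail is on the other side of the axis.
- guide_stick: bystander: flat wooden stick, 100 x 25 x 6 mm, lying on the near feed board of the slab roller
- rib: bystander: dark wooden potter's rib, 140 x 50 x 6 mm with round ends, lying on the far feed board of the slab roller
- rolling_pin: bystander: wooden rolling pin, 396 mm long, barrel 48 mm across, lying on the table; origin under its middle
- brush: bystander: glaze brush lying on the table
- modelling_knife: bystander: spatula-like modelling knife 190 mm long, lying on the table
- cup: bystander: unglazed clay cup, 80 mm across, 85 mm high
- glaze_bowl: bystander: empty white bowl, 116 mm across, 50 mm high

How it is judged:
By the outcome, as a careful person would: the job done as asked, in the order asked, and still so for the second after the job is handed in, while the arm keeps its last pose, push and grip.
It also fails if it takes over 67 s, if anything falls off the work surface, if the arm or the gripper's body presses on something with over 40 N, if the wrist force passes 120 N, or if a joint passes its speed limit or range.

## Working session

There is one attempt and no reset: what is moved stays moved. The work goes in short steps, Python scripts to look and compute and a tool call to move; the robot and the scene stay as the last step left them, time stands still between calls to the robot, and variables do not carry over. Pictures are saved under pics/ and viewed, at most 10 in all, crops included, and the job is handed in when it is done.

Besides the shell and the picture viewer there is one more tool, called after "Request:" in YAML: its name, and indented under it one key for each argument. drive_tool: Moves the arm, as the interface text tells. Its arguments: {"type":"object","properties":{"angular":{"type":"array","items":{"type":"array","items":{"type":"number"}}},"delta_pos":{"type":"array","items":{"type":"array","items":{"type":"number"}}},"gripper":{"type":"array","items":{"type":"number"}},"squeeze":{"type":"number"}},"required":["angular","delta_pos","gripper"]}

```bash
mkdir -p pics
cat > h.py <<'E'
import numpy as np, cv2
from scipy.spatial.transform import Rotation as R
from cell import telemetry, eyes, env, models
def Rc(p):
    o=np.array(p["orientation"],float)
    return o if o.shape==(3,3) else R.from_euler('xyz',o,degrees=True).as_matrix()
def ray(p,px):
    u=cv2.undistortPoints(np.array([[px]],float),np.array(p["mtx"]),np.array(p["D"]))[0,0]
    d=Rc(p)@np.array([u[0],u[1],1]); return np.array(p["origin"]),d/np.linalg.norm(d)
def atz(p,px,z):
    o,d=ray(p,px); return o+d*(z-o[2])/d[2]
def proj(p,X):
    r=Rc(p); t=-r.T@np.array(p["origin"])
    return cv2.projectPoints(np.array(X,float).reshape(-1,1,3),cv2.Rodrigues(r.T)[0],t,np.array(p["mtx"]),np.array(p["D"]))[0][:,0]
def save(p,n,crop=None,k=1):
    im=p["pixels"][:,:,::-1]
    if crop: a,b,c,d=crop; im=im[b:d,a:c]
    cv2.imwrite("pics/"+n,cv2.resize(im,None,fx=k,fy=k,interpolation=cv2.INTER_CUBIC))
E
python3 - <<'E'
from h import *
s=telemetry.get_obs(); print({k:np.round(v,3) for k,v in s.items()},env.finger_overhang)
P={}
for n in("scene","top","wrist"):
    p=eyes.read_camera(n); P[n]=p; print(n,p["origin"],p["orientation"],p["mtx"][0][0])
    for t,z in(("lever_knob",.25),("bezel_grip",.239),("zero_mark",.243),("needle_tip",.243),("machine",.1),("lever_pivot",.13)):
        for r in models.search_frame(p,t)[:2]: print(n,t,np.round(r["centre"],1),round(r["p"],2),np.round(atz(p,r["centre"],z),4))
im=np.hstack([cv2.resize(P[n]["pixels"],(400,300)) for n in("scene","top")])
save(P["wrist"],"w0.png");cv2.imwrite("pics/a.png",im[:,:,::-1])
E
```

```text
{'time_s': np.float64(0.0), 'qpos': array([-65.599,  18.438,  -4.015,  83.176,   1.294,  78.541,  -3.259]), 'joint_velocities': array([ 0.067,  0.106, -0.029,  0.038,  0.027,  0.007, -0.026]), 'effort': array([-1.0000e-03, -4.9129e+01, -4.0400e-01, -3.1254e+01, -6.4000e-02,
        4.4000e-02,  0.0000e+00]), 'tool_pos': array([0.26 , 0.595, 0.235]), 'tool_rot': array([-1.79891e+02,  5.00000e-03,  1.56409e+02]), 'force': array([0.884, 0.395, 0.038]), 'wrist_torque': array([ 0.034,  0.029, -0.009]), 'grasp_force': np.float64(0.0), 'grip_width': np.float64(0.087)} 0.014
scene [1.03239474 0.34188909 1.07730622] [-143.99825676   -0.34296971  124.92826876] 350.32320826204943
scene lever_knob [303.8 238.1] 0.75 [0.5558 0.1944 0.25  ]
scene lever_knob [187.1 188.9] 0.47 [ 0.6097 -0.1755  0.25  ]
scene bezel_grip [301.6 236.1] 0.71 [0.5474 0.1843 0.239 ]
scene bezel_grip [397.1 265.7] 0.33 [0.4806 0.4373 0.239 ]
scene zero_mark [302.7 238.3] 0.68 [0.554 0.191 0.243]
scene needle_tip [224.8 258.2] 0.45 [0.7244 0.0532 0.243 ]
scene machine [253.6 239.3] 0.77 [0.5655 0.0384 0.1   ]
scene lever_pivot [250.6 237.5] 0.76 [0.5799 0.0365 0.13  ]
scene lever_pivot [185.9 187.2] 0.33 [ 0.5451 -0.2588  0.13  ]
top [ 0.38291598 -0.04556655  1.53185891] [-175.34783188   -0.17720673  -89.53221389] 390.35215026577424
top lever_knob [295.7 166.2] 0.48 [ 0.5787 -0.1775  0.25  ]
top bezel_grip [383.3 224.5] 0.74 [ 0.3886 -0.4674  0.239 ]
top bezel_grip [185.9 178.6] 0.72 [0.5355 0.1871 0.239 ]
top zero_mark [185.  172.3] 0.51 [0.5561 0.1898 0.243 ]
top needle_tip [235.2 182.3] 0.32 [0.5241 0.0227 0.243 ]
top needle_tip [344.1 235.8] 0.31 [ 0.3505 -0.337   0.243 ]
top machine [238.1 181.9] 0.64 [0.5413 0.0196 0.1   ]
top lever_pivot [237.2 178.9] 0.63 [0.5489 0.0216 0.13  ]
top lever_pivot [183.5 178.4] 0.32 [0.549  0.2154 0.13  ]
wrist [0.19909552 0.62248654 0.38481937] [ 1.65826720e+02 -2.89412241e-02  6.64578053e+01] 302.70815556203445
```

View pics/a.png

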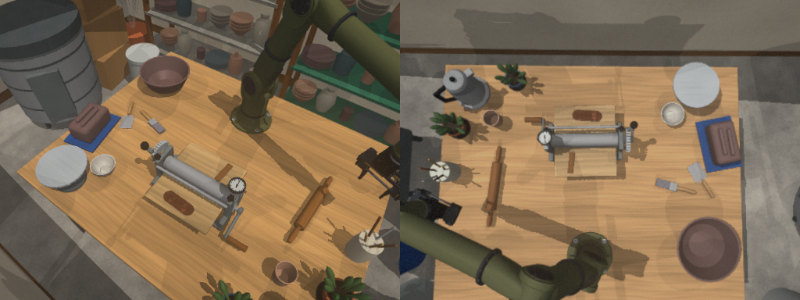

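The overview shows the machine with its gauge on the left (top cam about (186,176)) and the black lever ball on the right (about (299,160)). Next I'll triangulate and zoom in.

Run:
```python
from h import *
P={n:eyes.read_camera(n) for n in("scene","top")}
def tri(a,b):
    o1,d1=ray(P["scene"],a);o2,d2=ray(P["top"],b)
    t=np.linalg.lstsq(np.c_[d1,-d2],o2-o1,rcond=None)[0]
    return np.round((o1+t[0]*d1+o2+t[1]*d2)/2,4),np.linalg.norm(o1+t[0]*d1-o2-t[1]*d2)
for t in("bezel_grip","lever_knob"):
    for n in P:
        for r in models.cut_out(P[n],t): 
            m=r["pixels"]; ys,xs=np.nonzero(m); print(t,n,np.round(r["centre"],1),round(r["p"],2),m.sum(),xs.min(),xs.max(),ys.min(),ys.max())
ims=[]
for n,c in(("top",(160,120,340,220)),("scene",(160,160,340,260))):
    im=P[n]["pixels"][c[1]:c[3],c[0]:c[2]]; ims.append(cv2.resize(im,(540,300),interpolation=cv2.INTER_CUBIC))
cv2.imwrite("pics/b.png",np.vstack(ims)[:,:,::-1])
print(tri([303,237.5],[185.5,176]),tri([186,188],[299.5,160]))
```

```text
bezel_grip scene [301.7 236.5] 0.65 418 292 315 226 248
bezel_grip top [185.8 177.7] 0.77 294 176 194 167 186
bezel_grip top [237.2 179.8] 0.42 7917 159 304 135 225
lever_knob scene [184.5 188.8] 0.44 168 180 197 181 203
lever_knob top [294.2 165. ] 0.59 140 291 302 156 180
lever_knob top [184.1 174.4] 0.52 281 176 194 167 185
(array([0.5452, 0.1892, 0.2329]), np.float64(0.001246080240944977)) (array([ 0.6015, -0.191 ,  0.2345]), np.float64(0.0018977521081860822))
```

View pics/b.png

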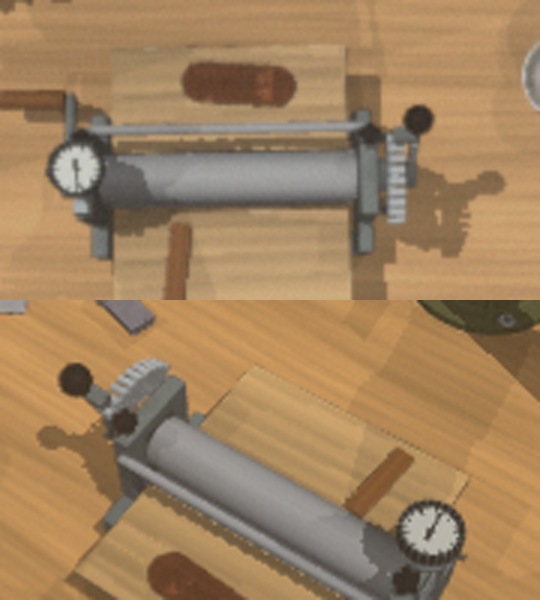

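The crop shows the gauge at about (185.5,176) in the top view, with the ball at (299.5,160) and a machine yaw of a degree or two. I'll move to hover over the gauge.

Request:
drive_tool:
  angular:
    - [0,0,0]
    - [0,0,0]
    - [0,0,0]
    - [0,0,0]
    - [0,0,0]
    - [0,0,0]
    - [0,0,0]
    - [0,0,0]
    - [0,0,0]
    - [0,0,0]
    - [0,0,0]
    - [0,0,0]
    - [0,0,0]
    - [0,0,0]
    - [0,0,0]
    - [0,0,0]
    - [0,0,0]
    - [0,0,0]
    - [0,0,0]
    - [0,0,0]
  delta_pos:
    - [0,0,-2]
    - [0,0,-4]
    - [0,0,-4]
    - [-1.5,-0.9,0]
    - [-3,-1.84,0]
    - [-3.05,-1.84,0]
    - [-3.05,-1.84,0]
    - [-3.05,-1.84,0]
    - [-3.05,-1.84,0]
    - [-3.05,-1.84,0]
    - [-3.05,-1.84,0]
    - [-3.05,-1.84,0]
    - [-3.05,-1.84,0]
    - [-3.05,-1.84,0]
    - [-3.05,-1.84,0]
    - [-3.05,-1.84,0]
    - [-3.05,-1.84,0]
    - [-3,-1.8,0]
    - [-1.5,-1,0]
    - [0,0,0]
  gripper: [8.7,8.7,8.7,8.7,8.7,8.7,8.7,8.7,8.7,8.7,8.7,8.7,8.7,8.7,8.7,8.7,8.7,8.7,8.7,8.7]

```text
time_s: 3.35
tool_pos: [0.5687, 0.1558, 0.336]
tool_rot: [-179.9, 0.0, 156.0]
force: [-1.3, -0.6, 0.0]
grip_width: 0.087
grasp_force: 0.0
```

```bash
cat > look.py <<'E'
from h import *
import sys
s=telemetry.get_obs(); print(np.round(s["tool_pos"],4),np.round(s["tool_rot"],2),np.round(s["qpos"],1),np.round(s["force"],1))
p=eyes.read_camera("wrist")
for t,z in(("bezel_grip",.246),("zero_mark",.242),("needle_tip",.242),("lever_knob",.246)):
    for r in models.search_frame(p,t)[:2]: print(t,np.round(r["centre"],1),round(r["p"],2),np.round(atz(p,r["centre"],z),4))
save(p,sys.argv[1])
E
python3 look.py w1.png
```

```text
[0.5687 0.1558 0.336 ] [-1.7991e+02  5.0000e-02  1.5603e+02] [-33.1   9.3  17.5  83.4  -2.7  87.7  50.3] [-1.3 -0.6  0. ]
bezel_grip [281.  156.4] 0.8 [0.5452 0.1928 0.246 ]
zero_mark [482.6 128.4] 0.44 [0.5898 0.3476 0.242 ]
needle_tip [284.7 157.2] 0.43 [0.5476 0.1954 0.242 ]
```

View pics/w1.png

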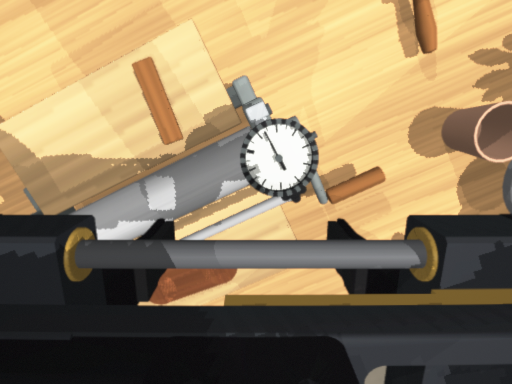

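The gauge sits at (279,158) with its needle pointing up-left. I'll rectify the dial and zoom in.

```bash
cat > dial.py <<'E'
from h import *
import sys
# bezel outline (dark ring) centre by cut_out + ellipse; then rectified dial, x up(world +x), y left
def rect(p,c,z=.2415,half=.036,n=576):
    g=np.linspace(half,-half,n); X,Y=np.meshgrid(c[0]+g,c[1]+g,indexing='ij')
    uv=proj(p,np.stack([X,Y,np.full_like(X,z)],-1)).reshape(n,n,2).astype(np.float32)
    return cv2.remap(p["pixels"],uv[...,0],uv[...,1],cv2.INTER_CUBIC)
def center(p):
    r=models.cut_out(p,"bezel_grip")[0]; m=r["pixels"].astype(np.uint8)
    c,_=cv2.findContours(m,0,1); c=max(c,key=cv2.contourArea); e=cv2.fitEllipse(cv2.convexHull(c)); 
    # white dial face centroid
    x,y=map(int,e[0]); hsv=cv2.cvtColor(p["pixels"],cv2.COLOR_RGB2HSV)
    w=((hsv[...,2]>150)&(hsv[...,1]<70)).astype(np.uint8); k=np.zeros_like(w); cv2.circle(k,(x,y),int(min(e[1])/2*.95),1,-1)
    ww=cv2.findContours(w&k,0,1)[0]; h=cv2.fitEllipse(cv2.convexHull(max(ww,key=cv2.contourArea)))
    print("ring",np.round(e[0],1),np.round(e[1],1),atz(p,e[0],.246)[:2].round(4),"white",np.round(h[0],1),np.round(h[1],1),atz(p,h[0],.242)[:2].round(4))
    return atz(p,h[0],.242)
if __name__=="__main__":
    p=eyes.read_camera("wrist"); c=center(p); im=rect(p,c)
    cv2.imwrite("pics/"+sys.argv[1],im[:,:,::-1])
    g=cv2.cvtColor(im,cv2.COLOR_RGB2GRAY); pol=cv2.warpPolar(g,(288,720),(287.5,287.5),288,0)
    # angle: 0 = world -y (image right), growing clockwise in image; report darkness by radius mm
    for r in(8,12,16,19,21,23,25): 
        v=pol[:,int((r-.5)*8):int((r+.5)*8)].mean(1); d=np.nonzero(v<120)[0]
        gs=np.split(d,np.nonzero(np.diff(d)>3)[0]+1) if len(d) else []
        print(r,[(round(q.mean()/2,1),round(len(q)/2,1)) for q in gs])
E
python3 dial.py d1.png
```

```text
Traceback (most recent call last):
  File "dial.py", line 18, in <module>
    p=eyes.read_camera("wrist"); c=center(p); im=rect(p,c)
                                   ~~~~~~^^^
  File "dial.py", line 9, in center
    r=models.cut_out(p,"bezel_grip")[0]; m=r["pixels"].astype(np.uint8)
      ~~~~~~~~~~~~~~~~~~~~~~~~~~~~~~^^^
IndexError: list index out of range
```

```bash
python3 - <<'E'
s=open('dial.py').read()
a=s.index("def center"); b=s.index("    # white dial"); 
s=s[:a]+"def center(p,seed=(.545,.1915,.244)):\n    x,y=proj(p,seed)[0]; rad=.029*p['mtx'][0][0]/np.linalg.norm(p['origin']-np.array(seed)); x,y=int(x),int(y)\n"+s[b:]
s=s.replace("    x,y=map(int,e[0]); hsv","    hsv").replace("int(min(e[1])/2*.95)","int(rad)")
s=s.replace('"ring",np.round(e[0],1),np.round(e[1],1),atz(p,e[0],.246)[:2].round(4),','')
open('dial.py','w').write(s)
E
python3 dial.py d1.png
```

```text
white [272.4 161.5] [64. 65.] [0.5448 0.1909]
8 [(np.float64(81.8), 8.0), (np.float64(268.5), 17.5)]
12 [(np.float64(83.2), 4.0)]
16 [(np.float64(83.2), 4.0)]
19 [(np.float64(83.5), 3.5)]
21 [(np.float64(34.2), 6.0), (np.float64(83.5), 3.5), (np.float64(146.0), 1.5), (np.float64(357.8), 3.0)]
23 [(np.float64(34.0), 5.5), (np.float64(146.0), 0.5), (np.float64(288.2), 1.0), (np.float64(323.0), 3.5), (np.float64(357.8), 4.0)]
25 [(np.float64(15.8), 2.0), (np.float64(34.2), 5.0), (np.float64(71.2), 2.0), (np.float64(108.0), 1.5), (np.float64(145.8), 2.0), (np.float64(164.2), 2.0), (np.float64(182.8), 3.0), (np.float64(200.8), 2.0), (np.float64(218.5), 3.5), (np.float64(236.2), 2.0), (np.float64(253.5), 2.5), (np.float64(323.2), 3.0), (np.float64(340.2), 3.0), (np.float64(357.8), 4.0)]
```

View pics/d1.png

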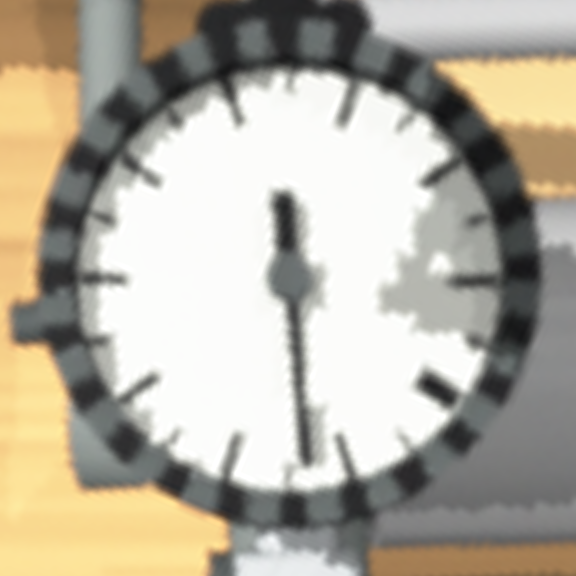

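The dial centre is at about (290,281), the needle at 84.5° and the broad zero mark at 36°, so it needs about 48° clockwise. I'll align over the bezel.

Request:
drive_tool:
  angular:
    - [0,0,0.05]
    - [0,0,0.05]
    - [0,0,0]
    - [0,0,0]
    - [0,0,0]
    - [0,0,0]
    - [0,0,0]
  delta_pos:
    - [1.2,0.75,0]
    - [1.2,0.9,1]
    - [1,0.75,2]
    - [0,0,2]
    - [0,0,1]
    - [0,0,0]
    - [0,0,0]
  gripper: [8.7,8.7,8.7,8.7,8.7,8.7,8.7]

```text
time_s: 4.45
tool_pos: [0.5481, 0.1964, 0.2773]
tool_rot: [180.0, 0.0, 150.7]
force: [-0.5, 0.0, -0.8]
grip_width: 0.0869
grasp_force: 0.0
```

```bash
python3 look.py w2.png; python3 dial.py d2.png | head -1
```

```text
[0.5481 0.1964 0.2773] [1.7996e+02 4.0000e-02 1.5065e+02] [-36.3   9.   15.8  90.3  -2.5  81.   40.4] [-0.5  0.  -0.8]
bezel_grip [241.4 210.1] 0.72 [0.5362 0.197  0.246 ]
zero_mark [241.5 214.6] 0.88 [0.5399 0.1948 0.242 ]
needle_tip [241.6 224.8] 0.52 [0.5459 0.1915 0.242 ]
lever_knob [240.4 214.3] 0.42 [0.5383 0.1951 0.246 ]
lever_knob [245.5 227.1] 0.29 [0.5472 0.1937 0.246 ]
white [239.7 221.8] [69.7 81.7] [0.5437 0.1915]
```

View pics/w2.png

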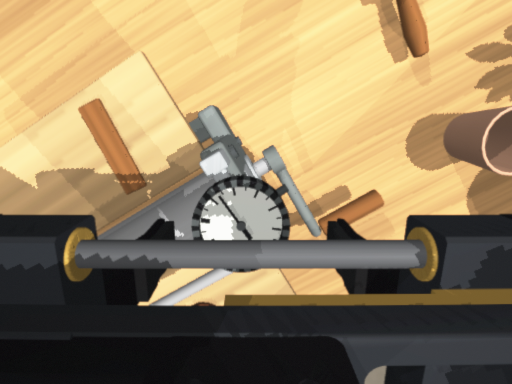

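The bezel sits at (241,223), slightly left of the fingers' midline, so I need about 6 mm along −y. First I'll check how high the crank to its right is.

Run:
```python
from h import *
P={n:eyes.read_camera(n) for n in("wrist","top")}
# handle outer end / inner end: wrist w2 px vs top
im=P["top"]["pixels"][135:215,150:270]; cv2.imwrite("pics/c.png",cv2.resize(im,None,fx=6,fy=6,interpolation=cv2.INTER_CUBIC)[:,:,::-1])
for a,b in(([380,196],[161,153.3]),([322,226],[182,153])):
    o1,d1=ray(P["wrist"],a);o2,d2=ray(P["top"],b)
    t=np.linalg.lstsq(np.c_[d1,-d2],o2-o1,rcond=None)[0]
    print(np.round(o1+t[0]*d1,3),np.round(o2+t[1]*d2,3))
```

```text
[0.652 0.324 0.063] [0.653 0.316 0.061]
[0.66  0.244 0.045] [0.658 0.239 0.044]
```

View pics/c.png

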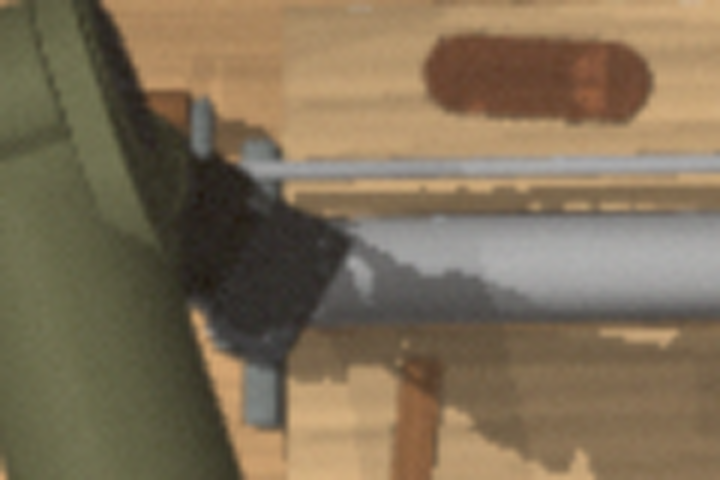

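c.png shows the arm covering the gauge. The crank handle is low (z about 0.05), so it isn't in the way. I'll descend and grip lightly.

Request:
drive_tool:
  angular:
    - [0,0,0]
    - [0,0,0]
    - [0,0,0]
    - [0,0,0]
    - [0,0,0]
    - [0,0,0]
    - [0,0,0]
    - [0,0,0]
    - [0,0,0]
    - [0,0,0]
  delta_pos:
    - [0,-0.3,0]
    - [0,-0.33,0.5]
    - [0,0,1.5]
    - [0,0,1.4]
    - [0,0,0.5]
    - [0,0,0]
    - [0,0,0]
    - [0,0,0]
    - [0,0,0]
    - [0,0,0]
  gripper: [8.7,8.7,8.7,8.7,8.7,8.7,6.6,6.0,6.0,6.0]
  squeeze: 8

```text
time_s: 5.85
tool_pos: [0.5449, 0.1912, 0.238]
tool_rot: [180.0, 0.0, 150.7]
force: [-0.4, -0.2, -0.7]
grip_width: 0.0641
grasp_force: 0.0
```

Request:
drive_tool:
  angular:
    - [0,0,0]
    - [0,0,0]
    - [0,0,0]
    - [0,0,0]
  delta_pos:
    - [0,0,0]
    - [0,0,0]
    - [0,0,0]
    - [0,0,0]
  gripper: [6.0,6.0,6.0,6.0]

```text
time_s: 6.25
tool_pos: [0.5448, 0.1911, 0.2379]
tool_rot: [180.0, 0.0, 150.7]
force: [-0.2, 0.3, 0.8]
grip_width: 0.0617
grasp_force: 8.0
```

Request:
drive_tool:
  angular:
    - [0,0,0.04]
    - [0,0,0.08]
    - [0,0,0.08]
    - [0,0,0.08]
    - [0,0,0.08]
    - [0,0,0.08]
    - [0,0,0.08]
    - [0,0,0.08]
    - [0,0,0.08]
    - [0,0,0.08]
    - [0,0,0.06]
    - [0,0,0.02]
    - [0,0,0]
    - [0,0,0]
  delta_pos:
    - [0,0,0]
    - [0,0,0]
    - [0,0,0]
    - [0,0,0]
    - [0,0,0]
    - [0,0,0]
    - [0,0,0]
    - [0,0,0]
    - [0,0,0]
    - [0,0,0]
    - [0,0,0]
    - [0,0,0]
    - [0,0,0]
    - [0,0,0]
  gripper: [6.0,6.0,6.0,6.0,6.0,6.0,6.0,6.0,6.0,6.0,6.0,6.0,6.0,6.0]

```text
time_s: 7.65
tool_pos: [0.5457, 0.1918, 0.2379]
tool_rot: [179.8, -0.0, 102.6]
force: [3.5, 2.2, -0.4]
grip_width: 0.062
grasp_force: 8.0
```

Run:
```python
from dial import *
s=telemetry.get_obs(); print(s["tool_pos"].round(4),s["tool_rot"],s["force"].round(1))
p=eyes.read_camera("wrist"); im=rect(p,(.5456,.1906,0)); cv2.imwrite("pics/d3.png",np.hstack([cv2.resize(im,(400,400)),cv2.resize(p["pixels"],(400,300))[0:300].repeat(1,0) if 0 else cv2.copyMakeBorder(cv2.resize(p["pixels"],(400,300)),0,100,0,0,0)])[:,:,::-1])
```

```text
[0.5457 0.1918 0.2379] [ 1.79827981e+02 -4.38627373e-02  1.02625794e+02] [ 3.5  2.2 -0.4]
```

View pics/d3.png

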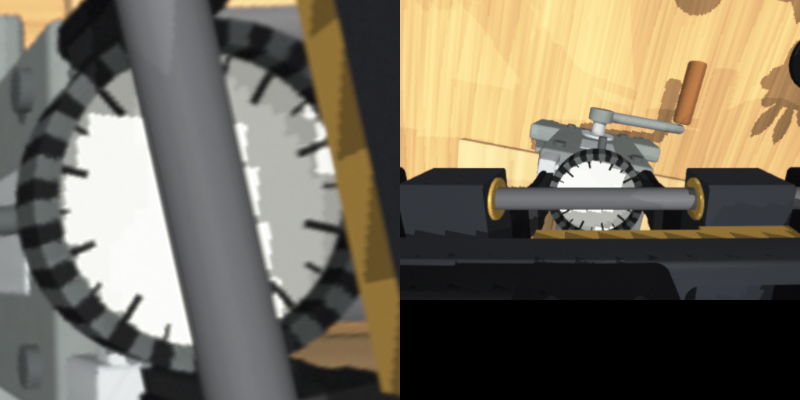

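The bar hides the needle. I'll open, rise and check.

Request:
drive_tool:
  angular:
    - [0,0,0]
    - [0,0,0]
    - [0,0,0]
    - [0,0,0]
    - [0,0,0]
    - [0,0,0]
    - [0,0,0]
    - [0,0,0]
    - [0,0,0]
    - [0,0,0]
  delta_pos:
    - [0,0,0]
    - [0,0,0]
    - [0,0,0]
    - [0,0,0]
    - [0,0,-1]
    - [0,0,-2.5]
    - [0,0,-2.5]
    - [-1,0,-2]
    - [-2,0,0]
    - [0,0,0]
  gripper: [7.0,8.7,8.7,8.7,8.7,8.7,8.7,8.7,8.7,8.7]

```text
time_s: 8.7
tool_pos: [0.5523, 0.1585, 0.3194]
tool_rot: [179.9, 0.1, 102.3]
force: [0.0, -0.6, -0.2]
grip_width: 0.0871
grasp_force: 0.0
```

```bash
python3 dial.py d4.png; python3 -c "
from h import *
s=telemetry.get_obs(); print(s['tool_pos'].round(4),s['tool_rot'],s['grip_width'])"
```

```text
white [250.7 162.6] [69.3 70.2] [0.5456 0.1913]
8 [(np.float64(78.0), 8.5), (np.float64(271.8), 21.0)]
12 [(np.float64(80.8), 5.0)]
16 [(np.float64(81.8), 4.0)]
19 [(np.float64(81.8), 4.0)]
21 [(np.float64(82.8), 8.0), (np.float64(119.8), 1.0), (np.float64(157.0), 1.5), (np.float64(193.5), 1.5)]
23 [(np.float64(11.2), 1.0), (np.float64(47.0), 0.5), (np.float64(83.0), 6.5), (np.float64(119.8), 1.0), (np.float64(157.0), 2.5), (np.float64(193.8), 2.0), (np.float64(230.0), 1.5), (np.float64(301.2), 2.0), (np.float64(336.2), 1.0)]
25 [(np.float64(11.5), 1.5), (np.float64(47.2), 1.0), (np.float64(83.2), 5.0), (np.float64(120.2), 2.0), (np.float64(138.2), 1.0), (np.float64(156.8), 4.0), (np.float64(175.2), 2.0), (np.float64(193.5), 3.5), (np.float64(211.8), 2.0), (np.float64(229.8), 4.0), (np.float64(248.2), 1.0), (np.float64(265.5), 2.5), (np.float64(301.0), 1.5), (np.float64(336.2), 1.0)]
[0.5516 0.1605 0.3184] [ 1.79941393e+02 -7.20061939e-03  1.02384845e+02] 0.08709398843957789
```

View pics/d4.png

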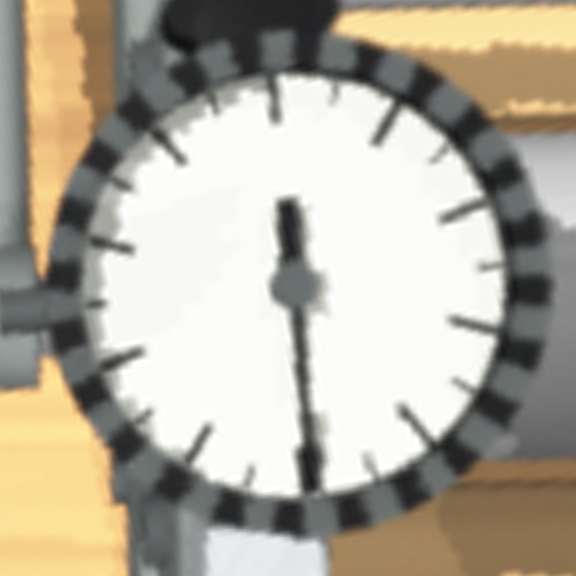

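The zero mark now sits under the needle, within about 1°. On to the lever: rotate back and travel to hover near the ball.

Request:
drive_tool:
  angular:
    - [0,0,-0.07]
    - [0,0,-0.13]
    - [0,0,-0.13]
    - [0,0,-0.13]
    - [0,0,-0.13]
    - [0,0,-0.13]
    - [0,0,-0.13]
    - [0,0,-0.13]
    - [0,0,-0.13]
    - [0,0,-0.13]
    - [0,0,-0.12]
    - [0,0,0]
  delta_pos:
    - [0,0,-0.3]
    - [0,0,-0.3]
    - [0,0,-0.3]
    - [0,0,0]
    - [0,0,0]
    - [0,0,0]
    - [0,0,0]
    - [0,0,0]
    - [0,0,0]
    - [0,0,0]
    - [0,0,0]
    - [0,0,0]
  gripper: [8.7,8.7,8.7,8.7,8.7,8.7,8.7,8.7,8.7,8.7,8.7,8.7]

```text
time_s: 9.95
tool_pos: [0.5505, 0.1631, 0.326]
tool_rot: [180.0, -0.1, -179.4]
force: [0.6, 0.3, 0.3]
grip_width: 0.0872
grasp_force: 0.0
```

Request:
drive_tool:
  angular:
    - [0,0,0]
    - [0,0,0]
    - [0,0,0]
    - [0,0,0]
    - [0,0,0]
    - [0,0,0]
    - [0,0,0]
    - [0,0,0]
    - [0,0,0]
    - [0,0,0]
    - [0,0,0]
    - [0,0,0]
    - [0,0,0]
    - [0,0,0]
  delta_pos:
    - [-0.4,-1.5,0]
    - [-0.7,-3,0]
    - [-0.7,-3,0]
    - [-0.7,-3,0]
    - [-0.7,-3,0]
    - [-0.7,-3,0]
    - [-0.7,-3,0]
    - [-0.7,-3,0]
    - [-0.7,-3,0]
    - [-0.7,-3,0]
    - [-0.7,-3,0]
    - [-0.7,-3,0]
    - [-0.4,-1.5,0]
    - [0,0,0]
  gripper: [8.7,8.7,8.7,8.7,8.7,8.7,8.7,8.7,8.7,8.7,8.7,8.7,8.7,8.7]

```text
time_s: 11.35
tool_pos: [0.6384, -0.201, 0.3261]
tool_rot: [-179.9, -0.1, -179.9]
force: [-0.4, 0.1, 0.2]
grip_width: 0.087
grasp_force: 0.0
```

```bash
python3 look.py w5.png
python3 - <<'E'
from h import *
p=eyes.read_camera("top"); a=atz(p,[150+280/6,135+171/6],.15);b=atz(p,[150+720/6,135+160/6],.15); d=a-b; print("yaw",np.degrees(np.arctan2(-d[0],d[1])))
print(atz(p,[299.5,160],.246)); q=eyes.read_camera("scene"); print(atz(q,[186,188],.246))
E
```

```text
[ 0.6384 -0.201   0.3261] [-1.7991e+02 -7.0000e-02 -1.7988e+02] [ -6.4  20.9  30.1  72.6 -10.2  89.2 112.3] [-0.4  0.1  0.2]
zero_mark [386.8 106.5] 0.42 [ 0.5636 -0.0998  0.242 ]
needle_tip [266.3 146.7] 0.41 [ 0.5937 -0.1888  0.242 ]
lever_knob [265.6 145. ] 0.65 [ 0.592  -0.1895  0.246 ]
lever_knob [502.3  32.3] 0.55 [ 0.513  -0.0256  0.246 ]
yaw 1.9527432984805786
[ 0.60018833 -0.19051471  0.246     ]
[ 0.60693978 -0.18294211  0.246     ]
```

View pics/w5.png

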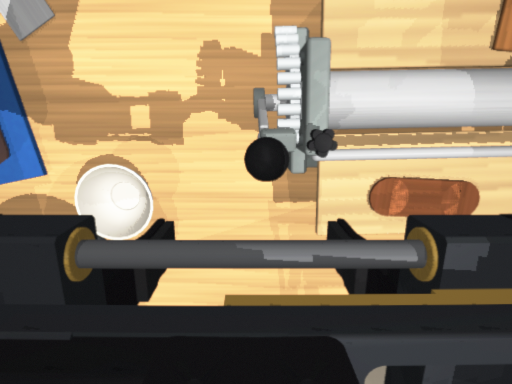

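The ball shows at pixel (266,159), the bowl at (113,203) is low and clear, and the lock screw is at (322,140). I'll triangulate the ball from three cameras.

Run:
```python
from h import *
p=eyes.read_camera("wrist"); q=eyes.read_camera("top"); s=eyes.read_camera("scene")
g=cv2.cvtColor(p["pixels"],cv2.COLOR_RGB2GRAY); m=(g<45).astype(np.uint8); m[208:]=0
n,l,st,ce=cv2.connectedComponentsWithStats(m); i=l[159,266]; print(st[i],ce[i])
A=np.zeros((3,3));b=np.zeros(3)
for c,px in((p,[266,159]),(q,[299.5,160]),(s,[186,188])):
    o,d=ray(c,px); M=np.eye(3)-np.outer(d,d); A+=M;b+=M@o; print(atz(c,px,.246))
print(np.linalg.solve(A,b))
# machine y direction from rod in wrist image
a=atz(p,[330,156],.15);e=atz(p,[511,153],.15);print(np.degrees(np.arctan2(-(e-a)[0],(e-a)[1])))
```

```text
[ 239  136   43   43 1450] [259.78758621 157.15655172]
[ 0.60363395 -0.18397516  0.246     ]
[ 0.60018833 -0.19051471  0.246     ]
[ 0.60693978 -0.18294211  0.246     ]
[ 0.6030716  -0.18727514  0.24009001]
1.736872210000572
```

Request:
drive_tool:
  angular:
    - [0,0,-0.03]
    - [0,0,0]
    - [0,0,0]
    - [0,0,0]
    - [0,0,0]
    - [0,0,0]
  delta_pos:
    - [1.2,0.4,0]
    - [1.5,0.4,1]
    - [1.0,0.4,1.6]
    - [0,0,1]
    - [0,0,0]
    - [0,0,0]
  gripper: [8.7,8.7,8.7,8.7,8.7,8.7]

```text
time_s: 12.45
tool_pos: [0.6024, -0.1865, 0.2907]
tool_rot: [-180.0, 0.0, -177.8]
force: [-0.5, 0.2, -0.4]
grip_width: 0.0868
grasp_force: 0.0
```

Run:
```python
from h import *
s=telemetry.get_obs(); print(s["tool_pos"].round(4),s["tool_rot"].round(2),s["qpos"].round(1))
p=eyes.read_camera("wrist"); save(p,"w6.png")
g=cv2.cvtColor(p["pixels"],cv2.COLOR_RGB2GRAY); m=(g<45).astype(np.uint8)
x,y=proj(p,[.6015,-.189,.246])[0]; print(x,y)
for r in range(int(y)-30,int(y)+30,5):
    c=np.nonzero(g[r,int(x)-50:int(x)+50]<45)[0]; print(r,c.min()+int(x)-50 if len(c) else 0,c.max()+int(x)-50 if len(c) else 0,len(c))
```

```text
[ 0.6024 -0.1865  0.2907] [-1.7999e+02  2.0000e-02 -1.7779e+02] [ -8.7  15.9  29.5  82.4  -7.8  83.8 112.9]
246.2148000495859 217.71623982679438
187 0 0 0
192 295 295 1
197 238 257 20
202 230 263 34
207 226 267 42
212 224 269 46
217 223 270 48
222 223 270 48
227 224 269 46
232 226 266 41
237 230 263 34
242 0 0 0
```

Ball confirmed at (0.601,−0.189). I'll descend and close.

Request:
drive_tool:
  angular:
    - [0,0,0]
    - [0,0,0]
    - [0,0,0]
    - [0,0,0]
    - [0,0,0]
    - [0,0,0]
    - [0,0,0]
    - [0,0,0]
    - [0,0,0]
    - [0,0,0]
    - [0,0,0]
    - [0,0,0]
    - [0,0,0]
  delta_pos:
    - [0.07,-0.12,0.5]
    - [0.07,-0.13,1.5]
    - [0,0,1.5]
    - [0,0,0.8]
    - [0,0,0.4]
    - [0,0,0]
    - [0,0,0]
    - [0,0,0]
    - [0,0,0]
    - [0,0,0]
    - [0,0,0]
    - [0,0,0]
    - [0,0,0]
  gripper: [8.7,8.7,8.7,8.7,8.0,6.5,5.0,4.0,3.0,2.5,2.5,2.5,2.5]
  squeeze: 40

```text
time_s: 13.8
tool_pos: [0.6006, -0.1893, 0.2437]
tool_rot: [-180.0, 0.0, -177.8]
force: [-0.1, -0.8, 0.6]
grip_width: 0.0324
grasp_force: 40.0
```

Request:
drive_tool:
  angular:
    - [0,0,0]
    - [0,0,0]
    - [0,0,0]
    - [0,0,0]
  delta_pos:
    - [0,0,0]
    - [0,0,0]
    - [0,0,0]
    - [0,0,0]
  gripper: [2.5,2.5,2.5,2.5]

```text
time_s: 14.2
tool_pos: [0.6006, -0.1893, 0.2437]
tool_rot: [-180.0, 0.0, -177.8]
force: [0.6, -1.7, 0.9]
grip_width: 0.0326
grasp_force: 40.0
```

Request:
drive_tool:
  angular:
    - [0,0,0]
    - [0,0,0]
    - [0,0,0]
    - [0,0,0]
    - [0,0,0]
    - [0,0,0]
    - [0,0,0]
    - [0,0,0]
    - [0,0,0]
  delta_pos:
    - [0.25,0,-0.09]
    - [0.25,0,-0.09]
    - [0.25,0,-0.09]
    - [0.25,0,-0.08]
    - [0.25,0,-0.07]
    - [0.25,0,-0.065]
    - [0.25,0,-0.065]
    - [0.28,0,-0.065]
    - [0,0,0]
  gripper: [2.5,2.5,2.5,2.5,2.5,2.5,2.5,2.5,2.5]

```text
time_s: 15.1
tool_pos: [0.5808, -0.1899, 0.2497]
tool_rot: [-180.0, 0.1, -177.8]
force: [1.8, -1.2, -1.0]
grip_width: 0.0324
grasp_force: 40.0
```

Request:
drive_tool:
  angular:
    - [0,0,0]
    - [0,0,0]
    - [0,0,0]
  delta_pos:
    - [0.2,0,-0.04]
    - [0.2,0,-0.04]
    - [0,0,0]
  gripper: [2.5,2.5,2.5]

```text
time_s: 15.4
tool_pos: [0.5786, -0.1899, 0.2502]
tool_rot: [-179.9, 0.3, -177.8]
force: [9.4, -2.3, -7.2]
grip_width: 0.032
grasp_force: 40.0
```

Request:
drive_tool:
  angular:
    - [0,0,0]
    - [0,0,0]
    - [0,0,0]
    - [0,0,0]
  delta_pos:
    - [0.3,0,-0.05]
    - [0.3,0,-0.05]
    - [0.25,0,-0.04]
    - [0,0,0]
  gripper: [2.5,2.5,2.5,2.5]

```text
time_s: 15.8
tool_pos: [0.5699, -0.1902, 0.2517]
tool_rot: [-179.9, 0.3, -177.8]
force: [9.2, -1.4, -5.6]
grip_width: 0.0321
grasp_force: 40.0
```

First click felt at x≈0.580, as predicted. Continuing over the second.

Request:
drive_tool:
  angular:
    - [0,0,0]
    - [0,0,0]
    - [0,0,0]
    - [0,0,0]
    - [0,0,0]
  delta_pos:
    - [0.25,0,-0.02]
    - [0.25,0,-0.015]
    - [0.25,0,-0.01]
    - [0.05,0,0]
    - [0,0,0]
  gripper: [2.5,2.5,2.5,2.5,2.5]

```text
time_s: 16.3
tool_pos: [0.5612, -0.1904, 0.2526]
tool_rot: [-180.0, 0.2, -177.8]
force: [6.3, -0.3, -3.3]
grip_width: 0.0322
grasp_force: 40.0
```

Request:
drive_tool:
  angular:
    - [0,0,0]
    - [0,0,0]
    - [0,0,0]
  delta_pos:
    - [0.2,0,-0.005]
    - [0.2,0,0]
    - [0,0,0]
  gripper: [2.5,2.5,2.5]

```text
time_s: 16.6
tool_pos: [0.557, -0.1905, 0.2528]
tool_rot: [-180.0, 0.2, -177.8]
force: [4.6, -1.1, -1.0]
grip_width: 0.0325
grasp_force: 40.0
```

Request:
drive_tool:
  angular:
    - [0,0,0]
    - [0,0,0]
    - [0,0,0]
    - [0,0,0]
    - [0,0,0]
    - [0,0,0]
  delta_pos:
    - [0.3,0,0.0]
    - [0.3,0,0.005]
    - [0.3,0,0.01]
    - [0.3,0,0.015]
    - [0.3,0,0.02]
    - [0,0,0]
  gripper: [2.5,2.5,2.5,2.5,2.5,2.5]

```text
time_s: 17.2
tool_pos: [0.5435, -0.1909, 0.2527]
tool_rot: [-180.0, 0.4, -177.7]
force: [8.7, -0.9, -2.4]
grip_width: 0.0321
grasp_force: 40.0
```

Request:
drive_tool:
  angular:
    - [0,0,0]
    - [0,0,0]
    - [0,0,0]
  delta_pos:
    - [0.25,0,0.025]
    - [0.25,0,0.025]
    - [0,0,0]
  gripper: [2.5,2.5,2.5]

```text
time_s: 17.5
tool_pos: [0.5376, -0.191, 0.2522]
tool_rot: [-180.0, 0.3, -177.8]
force: [5.7, -0.6, -1.0]
grip_width: 0.0319
grasp_force: 40.0
```

Request:
drive_tool:
  angular:
    - [0,0,0]
    - [0,0,0]
  delta_pos:
    - [0.15,0,0.02]
    - [0,0,0]
  gripper: [2.5,2.5]

```text
time_s: 17.7
tool_pos: [0.5359, -0.1911, 0.252]
tool_rot: [-180.0, 0.2, -177.8]
force: [5.2, 0.1, -0.3]
grip_width: 0.032
grasp_force: 40.0
```

Request:
drive_tool:
  angular:
    - [0,0,0]
    - [0,0,0]
  delta_pos:
    - [0.15,0,0.02]
    - [0,0,0]
  gripper: [2.5,2.5]

```text
time_s: 17.9
tool_pos: [0.5342, -0.1911, 0.2518]
tool_rot: [180.0, 0.2, -177.8]
force: [5.8, -0.4, 0.2]
grip_width: 0.0323
grasp_force: 40.0
```

Request:
drive_tool:
  angular:
    - [0,0,0]
    - [0,0,0]
  delta_pos:
    - [0.15,0,0.025]
    - [0,0,0]
  gripper: [2.5,2.5]

```text
time_s: 18.1
tool_pos: [0.5335, -0.1912, 0.2517]
tool_rot: [-180.0, 0.3, -177.7]
force: [7.2, 0.4, -0.6]
grip_width: 0.0322
grasp_force: 40.0
```

Request:
drive_tool:
  angular:
    - [0,0,0]
    - [0,0,0]
    - [0,0,0]
  delta_pos:
    - [0.15,0,0.025]
    - [0,0,0]
    - [0,0,0]
  gripper: [2.5,2.5,2.5]

```text
time_s: 18.4
tool_pos: [0.533, -0.1912, 0.2517]
tool_rot: [-180.0, 0.4, -177.7]
force: [11.4, -1.4, -1.0]
grip_width: 0.0321
grasp_force: 40.0
```

Run:
```python
from h import *
s=telemetry.get_obs();print(s["tool_pos"].round(4),s["force"].round(1))
q=eyes.read_camera("top"); r=eyes.read_camera("scene"); w=eyes.read_camera("wrist")
for n,c in(("t",q),("s",r),("w",w)): save(c,n+"7.png")
print([ [n,np.round(proj(c,[.5456,.1906,.243]),1).tolist()] for n,c in(("t",q),("s",r),("w",w))])
```

```text
[ 0.533  -0.1912  0.2517] [11.4 -1.4 -1. ]
[['t', [[184.7, 175.4]]], ['s', [[304.1, 236.0]]], ['w', [[849.0, 277.2]]]]
```

Third click is firm (11.4 N). I'll check the needle from the scene camera and then raise the grip.

```bash
cat > needle.py <<'E'
from dial import *
p=eyes.read_camera("scene"); im=rect(p,(.5456,.1906,0),.242); g=cv2.cvtColor(im,cv2.COLOR_RGB2GRAY).astype(float)
best=[]
for cx in range(-32,33,8):
  for cy in range(-32,33,8):
    pol=cv2.warpPolar(g.astype(np.float32),(288,360),(287.5+cx,287.5+cy),288,0)
    v=pol[:,80:136].mean(1); v=cv2.GaussianBlur(v[:,None],(1,9),2)[:,0]; best.append((v.min()-np.median(v),int(v.argmin()),cx,cy))
best.sort(); print([(round(float(b[0])),)+b[1:] for b in best[:5]], "expect after n clicks: 84.5+36n")
pol=cv2.warpPolar(g.astype(np.float32),(288,360),(287.5,287.5),288,0); print(pol[:,80:136].mean(1)[::12].round())
E
python3 needle.py
```

```text
[(-96, 17, -32, -32), (-93, 13, -32, -24), (-91, 8, -32, -16), (-90, 3, -32, -8), (-90, 359, -32, 0)] expect after n clicks: 84.5+36n
[153. 165. 186. 191. 190. 190. 186. 187. 190. 189. 189. 189. 189. 189.
 191. 190. 169. 122. 181. 187. 188. 191. 189. 189. 189. 189. 190. 191.
 182. 164.]
```

Request:
drive_tool:
  angular:
    - [0,0,0]
    - [0,0,0]
    - [0,0,0]
    - [0,0,0]
    - [0,0,0]
    - [0,0,0]
  delta_pos:
    - [0,0,0]
    - [0.2,0,0.03]
    - [0.25,0,0.04]
    - [0.25,0,0.045]
    - [0.25,0,0.05]
    - [0,0,0]
  gripper: [2.5,2.5,2.5,2.5,2.5,2.5]
  squeeze: 60

```text
time_s: 19.2
tool_pos: [0.5253, -0.1914, 0.2503]
tool_rot: [-179.9, 0.7, -177.7]
force: [14.2, -1.5, -3.2]
grip_width: 0.0317
grasp_force: 60.0
```

```bash
python3 needle.py
```

```text
[(-113, 21, -32, -32), (-110, 17, -32, -24), (-106, 13, -32, -16), (-103, 23, -24, -32), (-102, 9, -32, -8)] expect after n clicks: 84.5+36n
[167. 155. 178. 189. 188. 189. 186. 187. 190. 189. 188. 189. 188. 189.
 189. 189. 190. 163.  98. 180. 190. 190. 188. 188. 188. 188. 189. 189.
 188. 186.]
```

The needle reads about 3.25 clicks, averaging needle and tail to cancel the centre error, so it's tracking well. Continuing.

Request:
drive_tool:
  angular:
    - [0,0,0]
    - [0,0,0]
    - [0,0,0]
    - [0,0,0]
    - [0,0,0]
  delta_pos:
    - [0.2,0,0.04]
    - [0.25,0,0.055]
    - [0.2,0,0.05]
    - [0.1,0,0.025]
    - [0,0,0]
  gripper: [2.5,2.5,2.5,2.5,2.5]

```text
time_s: 19.75
tool_pos: [0.5153, -0.1917, 0.248]
tool_rot: [-180.0, 0.3, -177.7]
force: [8.5, -0.5, -2.3]
grip_width: 0.0312
grasp_force: 60.1
```

Request:
drive_tool:
  angular:
    - [0,0,0]
    - [0,0,0]
  delta_pos:
    - [0.15,0,0.04]
    - [0,0,0]
  gripper: [2.5,2.5]

```text
time_s: 19.95
tool_pos: [0.5132, -0.1918, 0.2474]
tool_rot: [-180.0, 0.3, -177.7]
force: [5.8, 0.4, -0.8]
grip_width: 0.0304
grasp_force: 60.0
```

Request:
drive_tool:
  angular:
    - [0,0,0]
    - [0,0,0]
  delta_pos:
    - [0.12,0,0.035]
    - [0,0,0]
  gripper: [2.5,2.5]

```text
time_s: 20.15
tool_pos: [0.5113, -0.1917, 0.2468]
tool_rot: [180.0, 0.2, -177.8]
force: [5.3, 1.6, -1.6]
grip_width: 0.0307
grasp_force: 60.0
```

Request:
drive_tool:
  angular:
    - [0,0,0]
    - [0,0,0]
  delta_pos:
    - [0.12,0,0.03]
    - [0,0,0]
  gripper: [2.5,2.5]

```text
time_s: 20.35
tool_pos: [0.5104, -0.1918, 0.2465]
tool_rot: [180.0, 0.2, -177.8]
force: [6.7, -0.7, -1.1]
grip_width: 0.0307
grasp_force: 60.0
```

Request:
drive_tool:
  angular:
    - [0,0,0]
    - [0,0,0]
  delta_pos:
    - [0.1,0,0.025]
    - [0,0,0]
  gripper: [2.5,2.5]

```text
time_s: 20.55
tool_pos: [0.5098, -0.1919, 0.2464]
tool_rot: [-180.0, 0.2, -177.7]
force: [7.0, 0.9, -1.6]
grip_width: 0.0302
grasp_force: 59.9
```

```bash
cat >> needle.py <<'E'
v=pol[:,80:136].mean(1); w=np.clip(np.median(v)-10-v,0,None); a=np.arange(360)
n=(a[170:290]*w[170:290]).sum()/w[170:290].sum(); b=np.r_[a[-20:]-360,a[:90]]; bw=np.r_[w[-20:],w[:90]]; t=(b*bw).sum()/bw.sum()
print("needle",n,"tail",t,"mean",(n+t+180)/2)
E
python3 needle.py|tail -1
```

```text
needle 240.02637645699528 tail 33.52434730148973 mean 226.7753618792425
```

Request:
drive_tool:
  angular:
    - [0,0,0]
    - [0,0,0]
    - [0,0,0]
  delta_pos:
    - [0.15,0,0.04]
    - [0,0,0]
    - [0,0,0]
  gripper: [2.5,2.5,2.5]

```text
time_s: 20.9
tool_pos: [0.5093, -0.1919, 0.2462]
tool_rot: [-180.0, 0.4, -177.7]
force: [9.2, -0.0, -2.6]
grip_width: 0.0306
grasp_force: 59.8
```

```bash
python3 needle.py|tail -1
```

```text
needle 242.12469465256106 tail 45.85853684969592 mean 233.9916157511285
```

Request:
drive_tool:
  angular:
    - [0,0,0]
    - [0,0,0]
    - [0,0,0]
    - [0,0,0]
    - [0,0,0]
    - [0,0,0]
  delta_pos:
    - [0.12,0,0.03]
    - [0,0,0]
    - [0,0,0]
    - [0,0,0]
    - [0,0,0]
    - [0,0,0]
  gripper: [2.5,2.5,2.5,2.5,2.5,2.5]

```text
time_s: 21.55
tool_pos: [0.5088, -0.1919, 0.2461]
tool_rot: [-179.9, 0.5, -177.6]
force: [11.7, -0.6, -2.5]
grip_width: 0.0306
grasp_force: 59.7
```

```bash
python3 needle.py|tail -1
```

```text
needle 242.12499666154892 tail 45.315121844232216 mean 233.72005925289056
```

Request:
drive_tool:
  angular:
    - [0,0,0]
    - [0,0,0]
    - [0,0,0]
    - [0,0,0]
    - [0,0,0]
    - [0,0,0]
    - [0,0,0]
    - [0,0,0]
    - [0,0,0]
    - [0,0,0]
  delta_pos:
    - [0,0,0]
    - [0,0,0]
    - [0,0,0]
    - [0,0,0]
    - [0,0,0]
    - [0,0,0]
    - [0,0,0]
    - [0,0,0]
    - [0,0,0]
    - [0,0,0]
  gripper: [2.5,2.5,2.5,2.5,2.5,2.5,2.5,2.5,2.5,2.5]

```text
time_s: 22.6
tool_pos: [0.5085, -0.1919, 0.2461]
tool_rot: [-180.0, 0.4, -177.8]
force: [10.2, 1.1, -2.7]
grip_width: 0.0299
grasp_force: 59.3
```

```bash
python3 needle.py|tail -1
python3 - <<'E'
from h import *
from dial import rect
p=eyes.read_camera("scene"); im=rect(p,(.5456,.1906,0),.242)
w=eyes.read_camera("wrist")
cv2.imwrite("pics/f.png",np.hstack([cv2.resize(im,(384,384)),w["pixels"][:,120:420]])[:,:,::-1])
E
```

```text
needle 242.01838780887223 tail 45.14344665124217 mean 233.5809172300572
```

View pics/f.png

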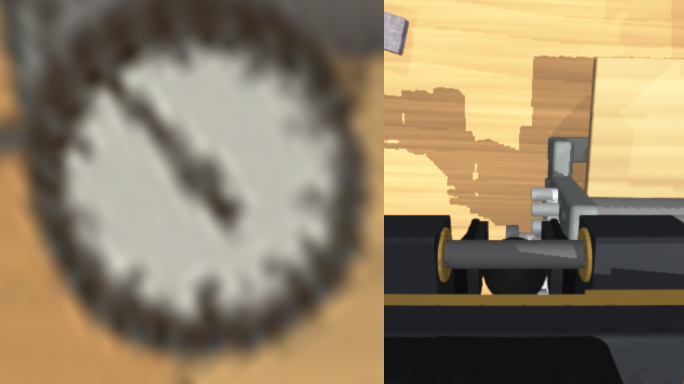

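The needle sits at the fourth long mark, the fourth click was felt, and the hold is steady over more than 1 s. Handing in.

```bash
python3 -c "
from cell import env; print(env.sign_off())"
```

```text
the job is handed in; nothing more can be done
None
```

I set the gauge's zero mark under the needle (within about 1° by the camera) and handed the job in at about 23 s, with the gripper still holding the lever in its fourth notch. The fourth click was felt, the needle is on the fourth long mark, and the hold stayed steady over the last second.

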